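Index the trunking mitre box one hole

TASK

Set the mitre box for the white trunking that lies on its bed: hook a fingertip under the red ring of the spring index pin, gently lift the pin out of its hole, swing the front of the arm one hole towards the side where the trunking lies, and let the pin drop fully home in that hole. Only hook the ring, do not pinch it; do not swing the arm past that hole or the other way, leave everything else where it is, and end with the hand clear.

Things in the scene. Friction and masses are not known exactly. Their poses are not given: they have to be found in the camera images.
- mitre_box: Mitre box for trunking and DIN rail, bolted down, its saw taken out. Origin: on the bench, under the vertical pivot axis of the swing arm. x: away from the operator, towards the fence; y: operator's left; z up. Green bed 440 mm wide in y, from x -80 to +35 mm, top at 46 mm; lugs 8 mm high out to y +-252 mm; aluminium fence at x 0 to 9 mm, up to 102 mm.
- square_hole (a point): Mouth of the middle (square) hole of the quadrant, 185 mm in front of the pivot axis. The quadrant is the arc-shaped aluminium plate in front of the bed, 152 to 218 mm from the axis, top 22 mm above the bench. Five 13 mm holes on the 185 mm radius: middle, 22.5 and 45 degrees either side (72 mm between neighbours). Axes as the mitre box.
- swing_arm (a joint): Angle (rad) of the grey swing arm. 0: square to the front, pin in the middle hole; positive: front end swung to the mitre box's +y (clockwise seen from above). Holes at 0, +-0.393, +-0.785. Arm 34 mm wide, top 35 mm above the bench, front end 226 mm from the axis. It stays where it is left; swinging it by the ring takes about 2 N.
- front_post (a point): Top of the front saw guide post, an upright 12 mm rod on the swing arm, 118 mm in front of the pivot axis (67 mm behind the ring), with a 20 x 26 mm black block and cap; 190 mm above the bench. A like post stands on the arm 62 mm behind the axis. Frame turns with the arm as ring_eye's does.
- index_pin (a joint): Lift (m) of the spring index pin, a 10 mm round-nosed pin sliding vertically in a 29 mm housing on the arm (top 60 mm above the bench), 185 mm from the axis. 0: fully down, 10 mm into the hole; clears the quadrant above 0.010; stop at 0.018. Spring 4.5 N at 0, plus 0.25 N per mm. It drops into a hole only within about 0.01 rad of it; else its nose rides on the quadrant.
- ring_eye (a point): Centre of the red ring fixed upright on the index pin's head, rising with the pin: rigid, 5.6 mm round wire, 43 mm inside, 55 mm outside diameter, eye 95 mm above the bench with the pin down. Its plane is vertical and square to the arm: one reaches through it along the arm. It does not swivel. Its frame turns with the arm: x along the arm to the pivot axis, y left, z up.
- trunking: Length of white plastic trunking, 42 x 170 x 27 mm high, lying loose on the bed along the fence, in the bed's left or right half (mitre box y above or below 0): that is the side to swing to. Origin: centre of its underside. Not to be moved.
- din_rail: Length of steel DIN rail, 35 x 170 x 7.5 mm high, lying loose on the other half of the bed. Origin: centre of its underside. Not to be moved.
- signal_tower: Loose signal tower light standing on the bench behind the mitre box: cream foot 80 mm across, 49 mm green, amber and red lenses, 206 mm tall. Origin: centre of its underside. Not to be moved.
- button_box: Loose orange push-button box, 68 x 115 x 67 mm high with its three buttons, on the bench behind the mitre box. Origin: centre of its underside. Not to be moved.

How it is judged (in metres and radians):
On the way, in this order (a step that is already met when the one before it is completed fails the run):
1. the pin is lifted out of the middle hole (8 mm or more) while the arm is still at that hole (within 0.1 rad) (value of joint index_pin above 0.008 m and value of joint swing_arm between -0.1 and 0.1 rad).
2. the arm is swung past half way to the next hole on the trunking's side with the pin still up (8 mm or more) (value of joint index_pin above 0.008 m and ((y of trunking in the frame of mitre_box above 0 m and value of joint swing_arm between 0.2 and 0.5127 rad) or (y of trunking in the frame of mitre_box below 0 m and value of joint swing_arm between -0.5127 and -0.2 rad))).
3. the pin has dropped fully home in that hole (value of joint index_pin below 0.002 m and ((y of trunking in the frame of mitre_box above 0 m and value of joint swing_arm between 0.3727 and 0.4127 rad) or (y of trunking in the frame of mitre_box below 0 m and value of joint swing_arm between -0.4127 and -0.3727 rad))), for 0.2 s.
At the end, for the whole second after the job is handed in: The arm stands at the first hole (0.393 rad, within 0.02) on the side where the trunking lies, the index pin is down in it (within 2 mm of fully down), the arm is at rest, and trunking, DIN rail, signal tower and button box are within 20 mm of where they were (all of step 3 and velocity of joint swing_arm between -0.02 and 0.02 rad/s and not (distance of trunking from where it was at the start of the episode above 0.02 m) and not (distance of din_rail from where it was at the start of the episode above 0.02 m) and not (distance of signal_tower from where it was at the start of the episode above 0.02 m) and not (distance of button_box from where it was at the start of the episode above 0.02 m)); the robot touches nothing.
It fails at once if the arm is swung more than 0.14 rad past the hole, or more than 0.12 rad the wrong way ((y of trunking in the frame of mitre_box above 0 m and (value of joint swing_arm above 0.5327 rad or value of joint swing_arm below -0.12 rad)) or (y of trunking in the frame of mitre_box below 0 m and (value of joint swing_arm below -0.5327 rad or value of joint swing_arm above 0.12 rad))).
It fails at once if the ring is pinched or strained: more than 35 N between the fingers and the pin with its ring (contact force between index_pin and the fingers above 35 N).
It fails at once if the trunking, DIN rail, signal tower or button box is moved or lifted by more than 20 mm (distance of any of trunking, din_rail, signal_tower, button_box from where it was at the start of the episode above 0.02 m).
It also fails if it takes over 48 s, if anything falls off the work surface, if the arm or the gripper's body presses on something with over 40 N, if the wrist force passes 120 N, or if a joint passes its speed limit or range.

ROBOT

A 7-joint arm with a two-finger parallel gripper is mounted at the origin on the work surface. World frame = base frame: x ahead of the robot, y to its left, z up, the work surface at z = 0. Lengths are in mm, angles in rad, forces in N, time in s.
With the tool pointing down it reaches from about 400 to 875 mm from the base axis. Payload 4.4 kg.
Tool frame: the origin (TCP) lies midway between the tips of the shut fingers; the grasp point (between the pads) lies behind it (ctrl.grip_point_offset is the x of the grasp point in the tool frame, in mm); x points along the fingers, z is the direction in which the jaws open and shut, and the axes are right-handed (so a half turn about x gives the same grasp; the last joint's range is limited). The gripper opens to 85 mm and grips with 20 to 120 N. Pads are 22 mm wide; open, the fingers measure 114 mm over their backs; the gripper's body (76 mm by 85 mm) begins 54 mm behind the grasp point. The pads swing forward as they close: fully open they stand 13 mm farther back than shut.
Start: joints at [-1.415, 0.628, 0.038, 1.517, -0.027, 0.996, -0.02], TCP at [142.965, 634.097, 231.313] pointing down, gripper open.
Joint ranges: [-3.06, 3.06], [-0.37, 2.12], [-1.25, 1.32], [0.18, 2.47], [-1.1, 4.24], [0.23, 1.98], [-2.94, 2.94]. Speed limits (rad/s): [2.57, 2.57, 3.14, 3.14, 3.14, 3.14, 3.14].

INTERFACE

Orientations are given as [roll, pitch, yaw] about the fixed x, y, z axes, in that order (R = Rz(yaw) Ry(pitch) Rx(roll)).
In Python, from cell import status, eyes, ctrl gives the robot as it stands. The module is installed in compiled form; this text tells all that it offers.
- The arm moves only by the tool apply_moves, never from a script. Its argument "targets" is a list of rows, each a list of 3 entries, a list of its own where there are three numbers: the shift along the tool's x, y, z in mm, then the turn about the tool's x in degrees, then the finger opening in mm, from 0 to 85.4. In form: [[[dx, dy, dz], roll, claw], ...]. A call has 1 to 10 rows; each row shifts and turns the pose as measured when the row begins, along the tool's axes as they then stand; what a row does not reach is not made up. A row lasts 1/8 s, in which the tool goes at most 62.5 mm and 10.7 degrees, less where a joint would pass 70% of its speed; a pose out of reach is approached as far as the arm can. A call is refused whole if a number of a shift passes 62.5 or a number of a turn 10.7, either way. A call with a gripper value outside its range is refused whole. The fingers move at their own pace and stop on an object; the grip force is fixed at half the most. Time passes only in rows, so rows that do not move let the fingers close. It gives the time, the measured TCP pose, the force and the opening at its end, in the units of the state.
- status.read_state(): the state, without advancing time (a new reading comes with each control period).
- eyes.get_image(name): name is "scene" or "top" or "wrist"; returns (picture, depth): 400x640x3 uint8, blue, green, red; 400x640 float32, mm along the optical axis (not along the pixel's ray), 0 where there is no reading.
- eyes.camera_params(name): a dict with "fx", "fy", "cx", "cy" (pixels), "R" (3x3) and "t" (3): a world point X has camera coordinates R X + t. Camera axes: x right, y down, z forward; pixel columns grow to the right and rows downward; lengths in mm; the calibration is good to about 2 mm. A picture is of the moment at which its call begins: read the wrist's pose just before it. camera_params takes no time and is no camera call; for the wrist camera it gives the pose at the moment of the call.
- ctrl.finish_job(): hands the job in, once; it reports no verdict.
The state is a dict: "clock": time; "qpos": joint angles; "qd": joint speeds; "tau": joint torques, N m; "eef_pos": TCP position; "tool_rot": TCP orientation; "force": force on the tool from outside, world axes, zero at the start; "torque": the same for the moment, N m; "width": finger opening in mm.
Only numpy, scipy, OpenCV 4.12 (cv2) and the standard library are available. Lean on these libraries where they do the work, as an engineer would, in place of code of your own. Each camera call takes 0.05 s, during which the arm holds its last target.

## Working session

There is one attempt and no reset: what is moved stays moved. The work goes in short steps, Python scripts to look and compute and a tool call to move; the robot and the scene stay as the last step left them, time stands still between calls to the robot, and variables do not carry over. Pictures are saved under pics/ and viewed, and the job is handed in when it is done.

Besides the shell and the picture viewer there is one more tool, called after "Emit:" by a JSON object that holds its "fn" and its "kwargs", one argument or row to a line. apply_moves: Moves the arm, as the interface text tells. Its arguments: {"type":"object","properties":{"targets":{"type":"array"}},"required":["targets"]}

```bash
mkdir -p pics; python3 - <<'E'
from cell import status, eyes, ctrl
import cv2,numpy as np
print(status.read_state()); print(ctrl.grip_point_offset)
for n in("scene","top","wrist"):
    im,d=eyes.get_image(n); cv2.imwrite(f"pics/{n}0.png",im); np.save(f"{n}0d.npy",d)
    p=eyes.camera_params(n); print(n,p)
    np.savez(f"{n}0.npz",**p)
E
```

```text
{'clock': 0.0, 'qpos': array([-1.41476781,  0.6293398 ,  0.03840845,  1.51838493, -0.02702018,
        0.99627721, -0.01998485]), 'qd': array([-0.00024179,  0.00096861,  0.00051419,  0.00025844,  0.00137246,
       -0.0015045 ,  0.00165039]), 'tau': array([-1.55714724e-04, -5.63381946e+01,  1.22633033e+00, -1.93443024e+01,
        1.09717279e-02,  1.04583896e-02,  1.26226684e-05]), 'eef_pos': array([142.81797955, 633.47288284, 230.38714697]), 'tool_rot': array([ 3.1353963 ,  1.56890354, -1.7987903 ]), 'force': array([-0.83417391, -0.64204874, -0.10335631]), 'torque': array([ 0.03111023,  0.00159137, -0.0228149 ]), 'width': 85.52933359177081}
-18.700000000000003
scene {'fx': 415.16895836619346, 'fy': 415.16895836619346, 'cx': 319.4212105813151, 'cy': 203.4128131159891, 'R': array([[ 0.3316882 ,  0.94329195, -0.0135363 ],
       [ 0.53097524, -0.19852758, -0.82380343],
       [-0.77977448,  0.26605844, -0.56671393]]), 't': array([-318.15573053, -138.82411519, 1378.75987649])}
top {'fx': 401.24117629286445, 'fy': 401.24117629286445, 'cx': 317.7598585293146, 'cy': 196.58815944041226, 'R': array([[-0.0158933 , -0.99967712, -0.01982572],
       [-0.99876534,  0.01680591, -0.0467477 ],
       [ 0.0470658 ,  0.01905827, -0.99870996]]), 't': array([161.12412668, 559.92322211, 827.18538014])}
wrist {'fx': 298.83311276799617, 'fy': 298.83311276799617, 'cx': 318.5991879664517, 'cy': 203.42246065449856, 'R': array([[ 0.21877194,  0.97577498, -0.00142241],
       [ 0.92800895, -0.2076117 ,  0.30934896],
       [ 0.30155966, -0.06899688, -0.95094753]]), 't': array([-651.02136652,  -39.98657134,  379.69483646])}
```

View pics/scene0.png

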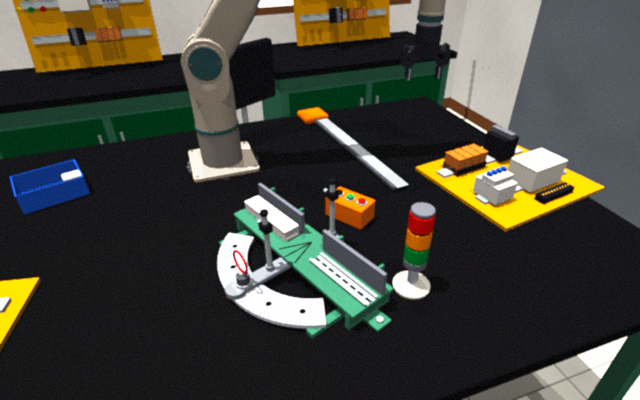

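View pics/top0.png

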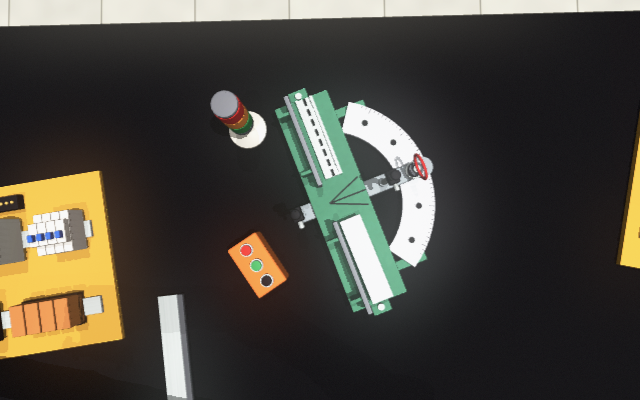

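View pics/wrist0.png

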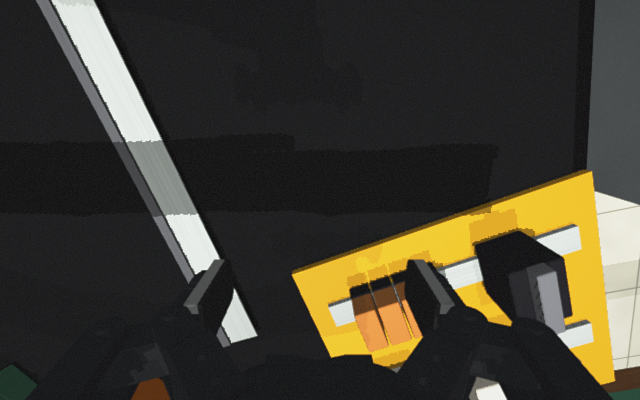

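The trunking (plain white, in the scene view about (275,215)) lies on the robot-side half of the bed. The DIN rail is the slotted one. Red ring at about (240,262) in scene and (420,167) in top. Next I'll measure.

```bash
cat > h.py <<'E'
import numpy as np,cv2
def load(n,tag='0'):
    return cv2.imread(f"pics/{n}{tag}.png"),np.load(f"{n}{tag}d.npy"),dict(np.load(f"{n}{tag}.npz"))
def ray(p,u,v):
    d=np.array([(u-p['cx'])/p['fx'],(v-p['cy'])/p['fy'],1.0]); R=p['R']
    return -R.T@p['t'], R.T@d
def onplane(p,u,v,z):
    c,d=ray(p,u,v); return c+d*(z-c[2])/d[2]
def pts(p,dep,mask):
    v,u=np.nonzero(mask&(dep>0)); z=dep[v,u]
    X=np.stack([(u-p['cx'])/p['fx']*z,(v-p['cy'])/p['fy']*z,z],1)
    return (X-p['t'])@p['R']
def proj(p,X):
    c=p['R']@np.asarray(X,float)+p['t']; return p['fx']*c[0]/c[2]+p['cx'],p['fy']*c[1]/c[2]+p['cy']
E
python3 - <<'E'
from h import *
for n,box in(("scene",(225,240,255,285)),("top",(405,145,435,190))):
    im,d,p=load(n); hsv=cv2.cvtColor(im,cv2.COLOR_BGR2HSV)
    m=((hsv[...,0]<10)|(hsv[...,0]>170))&(hsv[...,1]>120)&(hsv[...,2]>60)
    b=np.zeros_like(m); b[box[1]:box[3],box[0]:box[2]]=1; m&=b
    v,u=np.nonzero(m); print(n,m.sum(),u.min(),u.max(),v.min(),v.max())
    X=pts(p,d,m); X=X[(X[:,2]>65)&(X[:,2]<128)]; print(len(X),X.mean(0),X.min(0),X.max(0))
    c=X.mean(0); w,V=np.linalg.eigh(np.cov((X-c).T)); print(w,V[:,0])
# trunking & holes in top
im,d,p=load("top")
g=cv2.cvtColor(im,cv2.COLOR_BGR2GRAY)
w=(g>170).astype(np.uint8); n,l,s,c=cv2.connectedComponentsWithStats(w)
for i in range(1,n):
    if s[i][4]>150: print(s[i],c[i])
# dark holes in quadrant
for (u,v) in((365,123),(393,142),(419,205),(411,240)):
    y0,x0=v-5,u-5; q=255-g[v-5:v+6,u-5:u+6].astype(float); q=np.clip(q-130,0,None)
    yy,xx=np.mgrid[v-5:v+6,u-5:u+6]; uu,vv=(q*xx).sum()/q.sum(),(q*yy).sum()/q.sum()
    print((uu,vv),onplane(p,uu,vv,22))
for n in("scene","top"):
    im,_,_=load(n); 
    a=im[150:330,180:420] if n=="scene" else im[80:320,270:450]
    cv2.imwrite(f"pics/{n}0c.png",cv2.resize(a,None,fx=3 if n=="scene" else 2.4,fy=3 if n=="scene" else 2.4,interpolation=2))
E
```

```text
scene 85 233 246 250 273
85 [616.49437642 -46.17795039  96.82613735] [590.76527014 -56.10189662  72.64417414] [639.38643168 -36.52470427 123.00042474]
[  1.29414332 220.45812407 378.8392365 ] [-3.49358204e-01  9.36989209e-01  2.58550351e-04]
top 107 414 427 154 178
106 [611.79401614 -43.78072278  99.98828177] [589.44172329 -52.93994136  69.77262828] [634.72886021 -34.6873761  125.91343255]
[  1.48009926 168.37299783 422.69302542] [-0.35198324  0.93600462 -0.00177284]
[    0     0   640    26 11698] [273.15541118   9.21644726]
[ 295   92   48   87 1393] [318.1988514 135.7867911]
[286  96  36  89 278] [303.90647482 143.35251799]
[ 342  102   93  165 5270] [398.42447818 177.71233397]
[231 111  35  37 562] [253.         132.85409253]
[ 620  139   20  129 1288] [632.83540373 222.2181677 ]
[    0   171   122   186 14513] [ 58.68621236 267.95087163]
[365 183  28  13 161] [376.64596273 188.51552795]
[ 340  214   54   90 2001] [366.48875562 258.64667666]
[334 222  38  92 317] [352.57097792 267.70031546]
[ 229  234   56   63 1431] [256.86093641 264.97763802]
[ 158  295   29  103 1926] [171.75804777 346.0674974 ]
(np.float64(364.4382151029748), np.float64(122.58352402745996)) [715.55191023  51.62528727  22.        ]
(np.float64(393.0307354555434), np.float64(142.10976948408342)) [673.22020466  -6.98722898  22.        ]
(np.float64(418.5340599455041), np.float64(205.31743869209808)) [540.56824514 -56.27664656  22.        ]
(np.float64(411.39290586630284), np.float64(239.5361527967258)) [470.33157224 -39.69268618  22.        ]
```

View pics/scene0c.png

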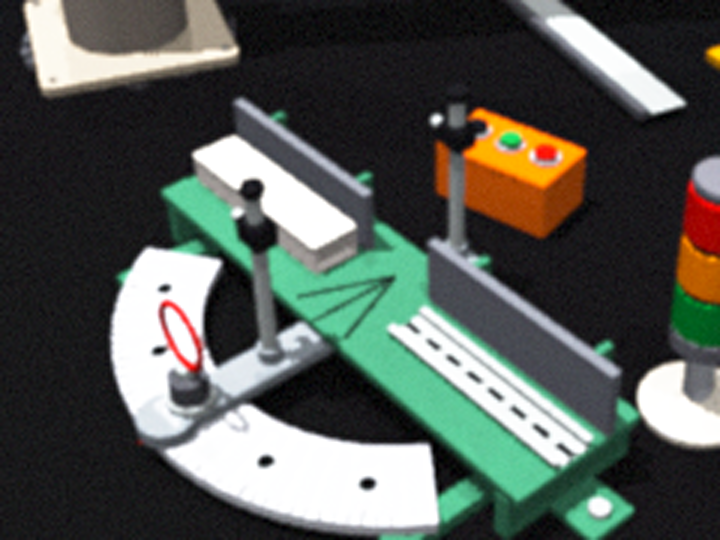

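View pics/top0c.png

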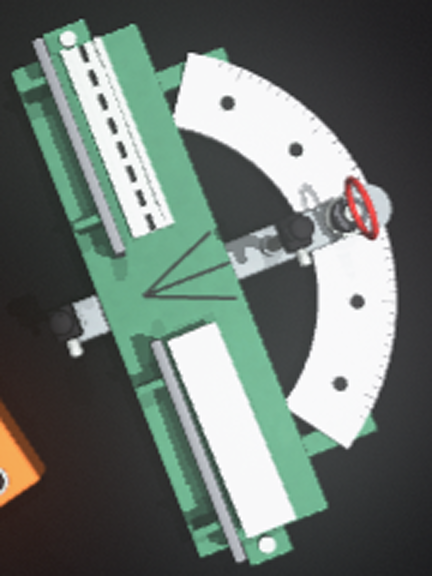

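```bash
cat >> h.py <<'E'
from scipy.spatial.transform import Rotation as Ro
def st():
    from cell import status
    s=status.read_state(); R=Ro.from_euler('xyz',s['tool_rot']).as_matrix(); return s,R
def show():
    s,R=st(); print('t',round(s['clock'],2),'pos',s['eef_pos'].round(1),'q',s['qpos'].round(3),'F',s['force'].round(1),'w',round(s['width'],1))
    x=R[:,0]; print('R cols x',x.round(3),'y',R[:,1].round(3),'z',R[:,2].round(3),'tilt',np.degrees(np.arccos(-x[2])).round(1),'az',np.degrees(np.arctan2(x[1],x[0])).round(1))
    return s,R
E
python3 - <<'E'
from h import *
from scipy.optimize import least_squares
show()
H=np.array([[715.55,51.6],[673.2,-7],[540.57,-56.28],[470.33,-39.7]])
a=np.radians([-45,-22.5,22.5,45])
def f(q):
    # front dir at azimuth th; positive = clockwise
    t=q[2]-a; return (q[:2]+185*np.stack([np.cos(t),np.sin(t)],1)-H).ravel()
r=least_squares(f,[548,129,np.radians(-69.5)]); print(r.x,np.degrees(r.x[2]),r.fun.round(1))
for s in(0,22.5):
    t=r.x[2]-np.radians(s); print('eye',s,r.x[:2]+185*np.array([np.cos(t),np.sin(t)]))
E
```

```text
t 0.15 pos [142.9 633.6 230.6] q [-1.415  0.629  0.038  1.518 -0.027  0.996 -0.02 ] F [-0.4  0.   0.2] w 85.6
R cols x [-0.    -0.001 -1.   ] y [-0.975  0.22  -0.   ] z [ 0.22   0.975 -0.001] tilt 0.1 az -101.2
[547.29876318 128.54953761  -1.21456539] -69.58947083970199 [-0.  -0.   0.1  0.1 -0.  -0.  -0.   0. ]
eye 0 [611.81645579 -44.83577706]
eye 22.5 [540.55365153 -56.3274579 ]
```

Emit:
{"fn": "apply_moves", "kwargs": {
  "targets": [
    [[-30, 60, 0], 0, 85],
    [[-30, 60, 0], 0, 85],
    [[-30, 60, 0], 0, 85],
    [[-30, 60, 0], 0, 85],
    [[-60, 0, 0], 0, 85],
    [[-60, 0, 0], 0, 85]
  ]
}}

```text
clock: 0.9
eef_pos: [-83.8, 683.2, 460.4]
tool_rot: [-2.841, 1.552, -1.494]
force: [0.8, 1.8, 0.4]
width: 84.8
```

```bash
python3 -c "
from h import *;show()"
```

```text
t 0.9 pos [-83.8 683.2 460.4] q [-1.756  0.593  0.051  0.952 -0.03   1.616 -0.367] F [0.8 1.8 0.4] w 84.8
R cols x [ 0.001 -0.019 -1.   ] y [-0.975  0.222 -0.006] z [ 0.222  0.975 -0.018] tilt 1.1 az -85.6
```

Emit:
{"fn": "apply_moves", "kwargs": {
  "targets": [
    [[-60, 0, 10], 0, 85],
    [[-60, 0, 10], 0, 85],
    [[-60, 0, 10], 0, 85],
    [[-60, 0, 10], 0, 85]
  ]
}}

```text
clock: 1.4
eef_pos: [-70.8, 675.9, 632.8]
tool_rot: [0.326, 1.486, 1.675]
force: [-0.7, 0.7, 0.5]
width: 85.1
```

```bash
python3 -c "
from h import *;show()"
```

```text
t 1.4 pos [-70.8 675.9 632.8] q [-1.762  0.598  0.163  0.482 -0.104  1.981 -0.327] F [-0.7  0.7  0.5] w 85.1
R cols x [-0.009  0.085 -0.996] y [-0.975  0.218  0.027] z [0.22  0.972 0.081] tilt 4.9 az 96.0
```

Emit:
{"fn": "apply_moves", "kwargs": {
  "targets": [
    [[-60, 0, 0], 0, 85],
    [[-60, 0, 0], 0, 85],
    [[-60, 0, 0], 0, 85],
    [[-60, 0, 0], 0, 85]
  ]
}}

```text
clock: 1.9
eef_pos: [-61.0, 583.8, 748.5]
tool_rot: [0.326, 1.336, 1.675]
force: [-0.4, -0.2, -0.6]
width: 84.9
```

```bash
python3 -c "
from h import *;show()"
```

```text
t 1.9 pos [-61.  583.8 748.5] q [-1.811  0.368  0.202  0.562 -0.09   1.981 -0.328] F [-0.4 -0.2 -0.6] w 84.9
R cols x [-0.024  0.232 -0.972] y [-0.975  0.211  0.075] z [0.223 0.95  0.221] tilt 13.5 az 96.0
```

Emit:
{"fn": "apply_moves", "kwargs": {
  "targets": [
    [[-55, 0, 30], 0, 85],
    [[-55, 0, 30], 0, 85],
    [[-55, 0, 30], 0, 85],
    [[-55, 0, 30], 0, 85],
    [[-55, 0, 30], 0, 85],
    [[-55, 0, 30], 0, 85]
  ]
}}

```text
clock: 2.65
eef_pos: [-6.3, 555.2, 876.8]
tool_rot: [0.303, 1.051, 1.651]
force: [0.6, -0.2, 0.9]
width: 84.8
```

```bash
python3 -c "
from h import *;show()"
```

```text
t 2.65 pos [ -6.3 555.2 876.8] q [-1.695  0.279  0.2    0.367 -0.132  1.981 -0.254] F [ 0.6 -0.2  0.9] w 84.8
R cols x [-0.04   0.495 -0.868] y [-0.972  0.182  0.148] z [0.231 0.85  0.474] tilt 29.8 az 94.6
```

Emit:
{"fn": "apply_moves", "kwargs": {
  "targets": [
    [[-55, 10, 40], 0, 85],
    [[-55, 10, 40], 0, 85],
    [[-55, 10, 40], 0, 85],
    [[-55, 10, 40], 0, 85],
    [[-55, 10, 40], 0, 85],
    [[-55, 10, 40], 0, 85]
  ]
}}

```text
clock: 3.4
eef_pos: [0.6, 491.9, 997.3]
tool_rot: [0.288, 0.776, 1.634]
force: [-1.2, -0.1, 3.5]
width: 85.0
```

```bash
python3 -c "
from h import *;show()"
```

```text
t 3.4 pos [6.000e-01 4.919e+02 9.973e+02] q [-1.762  0.199  0.547  0.184 -0.398  1.981 -0.233] F [-1.2 -0.1  3.5] w 85.0
R cols x [-0.045  0.712 -0.7  ] y [-0.969  0.138  0.203] z [0.241 0.688 0.684] tilt 45.5 az 93.6
```

Emit:
{"fn": "apply_moves", "kwargs": {
  "targets": [
    [[-60, 0, 15], 0, 85],
    [[-60, 0, 15], 0, 85],
    [[-60, 0, 15], 0, 85],
    [[-60, 0, 15], 0, 85],
    [[-60, 0, 15], 0, 85],
    [[-60, 0, 15], 0, 85]
  ]
}}

```text
clock: 4.15
eef_pos: [39.8, 345.2, 1078.2]
tool_rot: [0.289, 0.583, 1.597]
force: [0.7, -0.9, 0.3]
width: 84.7
```

```bash
python3 -c "
from h import *;show()"
```

```text
t 4.15 pos [  39.8  345.2 1078.2] q [-9.020e-01 -1.000e-03 -3.350e-01  1.850e-01 -3.260e-01  1.981e+00
 -2.190e-01] F [ 0.7 -0.9  0.3] w 84.7
R cols x [-0.021  0.834 -0.551] y [-0.962  0.132  0.238] z [0.271 0.535 0.8  ] tilt 56.6 az 91.5
```

Emit:
{"fn": "apply_moves", "kwargs": {
  "targets": [
    [[-50, 20, 0], 0, 85],
    [[-50, 20, 0], 0, 85],
    [[-50, 20, 0], 0, 85]
  ]
}}

```text
clock: 4.53
eef_pos: [-9.0, 256.3, 1114.9]
tool_rot: [0.287, 0.465, 1.547]
force: [-0.7, -0.4, 0.1]
width: 84.7
```

```bash
python3 -c "
from h import *;show()"
```

```text
t 4.53 pos [  -9.   256.3 1114.9] q [-1.1   -0.138 -0.242  0.184 -0.218  1.981 -0.311] F [-0.7 -0.4  0.1] w 84.7
R cols x [ 0.021  0.893 -0.449] y [-0.956  0.15   0.253] z [0.294 0.423 0.857] tilt 63.3 az 88.6
```

```bash
cat > fk.py <<'E'
import numpy as np
from scipy.spatial.transform import Rotation as Ro
def rot(q):
    out=[];R=Ro.identity()
    for i,a in enumerate(q):
        R=R*(Ro.from_euler('z',-a) if i%2==0 else Ro.from_euler('y',a)); out.append(R)
    return out
D=[ # q, pos, rpy
([-1.415,.629,.038,1.518,-.027,.996,-.020],[142.9,633.6,230.6],[3.1354,1.5689,-1.7988]),
([-1.756,.593,.051,.952,-.03,1.616,-.367],[-83.8,683.2,460.4],[-2.841,1.552,-1.494]),
([-1.762,.598,.163,.482,-.104,1.981,-.327],[-70.8,675.9,632.8],[.326,1.486,1.675]),
([-1.811,.368,.202,.562,-.09,1.981,-.328],[-61,583.8,748.5],[.326,1.336,1.675]),
([-1.695,.279,.2,.367,-.132,1.981,-.254],[-6.3,555.2,876.8],[.303,1.051,1.651]),
([-1.762,.199,.547,.184,-.398,1.981,-.233],[.6,491.9,997.3],[.288,.776,1.634]),
([-.902,-.001,-.335,.185,-.326,1.981,-.219],[39.8,345.2,1078.2],[.289,.583,1.597]),
([-1.1,-.138,-.242,.184,-.218,1.981,-.311],[-9,256.3,1114.9],[.287,.465,1.547])]
E
python3 - <<'E'
from fk import *
Cs=[]
for q,p,r in D:
    C=rot(q)[-1].inv()*Ro.from_euler('xyz',r); Cs.append(C)
m=Ro.concatenate(Cs).mean(); print(m.as_matrix().round(3)); print([np.degrees((m.inv()*c).magnitude()).round(2) for c in Cs])
# lengths: p = b + sum R_i o_i
A=[];b=[]
for q,p,r in D:
    Rs=[np.eye(3)]+[x.as_matrix() for x in rot(q)]
    # base z; after j2 (x,z), after j4 (x,z), after j6 (x,z)
    cols=[Rs[0][:,2]]+[Rs[k][:,c] for k in(2,4,6) for c in(0,2)]
    A.append(np.stack(cols,1));b.append(p)
A=np.concatenate(A);b=np.concatenate(b)
# ridge towards x offsets zero
lam=np.diag([0.001,.05,.001,.05,.001,.05,.001])
x=np.linalg.lstsq(np.vstack([A,lam]),np.concatenate([b,lam@np.array([300,0,400,0,400,0,200])*0+lam@np.array([300,0,400,0,400,0,200])]),rcond=None)[0]
print(x.round(1)); print((A@x-b).reshape(-1,3).round(1))
E
```

```text
[[-0. -0. -1.]
 [ 0.  1. -0.]
 [ 1. -0. -0.]]
[np.float64(0.07), np.float64(0.03), np.float64(0.02), np.float64(0.06), np.float64(0.05), np.float64(0.03), np.float64(0.05), np.float64(0.05)]
[382.8  15.9 400.9  17.7 372.4 -83.7 245.1]
[[-26.8  -9.5   4.3]
 [-24.4  -2.8  -8.5]
 [-19.2  -3.4  -3.4]
 [-22.4  15.   -6.1]
 [-20.3   0.7   3.2]
 [-12.5 -16.3   4.7]
 [ -2.8  -1.6   3.1]
 [ -8.3   3.2   2.7]]
```

```bash
cat >> fk.py <<'E'
C=Ro.from_matrix([[0,0,-1],[0,1,0],[1,0,0]])
def design(q):
    Rs=[np.eye(3)]+[x.as_matrix() for x in rot(q)]
    return np.stack([Rs[0][:,2]]+[Rs[k][:,c] for k in(2,4,6) for c in(0,1,2)]+[Rs[7][:,2]],1)
E
python3 - <<'E'
from fk import *
A=np.concatenate([design(q) for q,_,_ in D]);b=np.concatenate([p for _,p,_ in D])
x0=np.array([360,0,0,400,0,0,400,0,0,100,150.]); 
lam=np.eye(11)*.01
x=np.linalg.lstsq(np.vstack([A,lam]),np.concatenate([b,lam@x0]),rcond=None)[0]
print(x.round(1)); print((A@x-b).reshape(-1,3).round(1)); np.save('L.npy',x)
E
```

```text
[ 3.372e+02 -1.000e-01 -1.180e+01  5.555e+02 -1.000e-01 -1.360e+01
  3.824e+02 -1.800e+00 -2.600e+00  1.491e+02  1.991e+02]
[[-0.4  0.2 -0. ]
 [-0.3 -0.1  0.1]
 [ 0.3 -0.  -0.2]
 [ 0.1  0.1  0.2]
 [ 0.2 -0.1 -0.1]
 [ 0.1  0.   0. ]
 [-0.1 -0.1  0. ]
 [ 0.1  0.1 -0. ]]
```

```bash
cat >> fk.py <<'E'
from scipy.optimize import least_squares
lo=np.array([-3.06,-.37,-1.25,.18,-1.1,.23,-2.94])+.01
hi=np.array([3.06,2.12,1.32,2.47,4.24,1.98,2.94])-.01
try: L=np.load('L.npy')
except Exception: L=None
def fk(q):
    return design(q)@L, (rot(q)[-1]*C).as_matrix()
def ik(P,tx,q0,tz=None,reg=1e-3):
    def f(q):
        p,R=fk(q); e=[(p-P)/100,(R[:,0]-tx)*3]
        if tz is not None: e.append((R[:,2]-tz)*3)
        e.append(reg*(q-q0)); return np.concatenate(e)
    r=least_squares(f,np.clip(q0,lo+1e-3,hi-1e-3),bounds=(lo,hi)); p,R=fk(r.x)
    return r.x,np.linalg.norm(p-P),np.degrees(np.arccos(np.clip(R[:,0]@tx,-1,1))),R
E
python3 - <<'E'
from fk import *
rng=np.random.default_rng(0)
for az in(88.6,99):
  for tilt in(63,50,40):
    a,t=np.radians([az,tilt]); tx=np.array([np.cos(a)*np.sin(t),np.sin(a)*np.sin(t),-np.cos(t)])
    for P in([612,-16,125],[541,-28,137],[612,-110,180]):
      sol=[]
      for k in range(25):
        q,ep,eo,R=ik(np.array(P,float),tx,rng.uniform(lo,hi))
        if ep<.5 and eo<.5: sol.append((q,R[2,2]))
      print(az,tilt,P,len(sol)); 
      for q,z in sol[:4]: print('   ',q.round(2),'zup',round(z,2))
E
```

```text
88.6 63 [612, -16, 125] 18
    [ 1.02  1.43 -1.24  1.51  0.19  1.02  0.62] zup 0.45
    [ 0.34  1.07  0.21  1.53 -1.09  1.51 -2.73] zup 0.6
    [ 0.64  1.08 -0.34  1.52 -0.74  1.21 -2.76] zup 0.44
    [ 0.51  1.06 -0.1   1.52 -0.91  1.33  0.15] zup -0.68
88.6 63 [541, -28, 137] 15
    [ 1.14  1.39 -1.24  1.69  0.19  0.97 -1.48] zup -0.89
    [ 0.32  1.02  0.33  1.7  -1.09  1.55  0.36] zup -0.72
    [ 0.44  1.    0.13  1.7  -1.    1.42  0.42] zup -0.64
    [ 0.32  1.02  0.33  1.7  -1.09  1.55  1.43] zup 0.11
88.6 63 [612, -110, 180] 13
    [ 0.84  1.09 -0.55  1.36 -0.5   1.34  1.27] zup 0.5
    [ 1.08  1.36 -1.24  1.35  0.13  1.26 -1.43] zup -0.89
    [ 1.08  1.36 -1.24  1.35  0.13  1.26  1.51] zup 0.87
    [ 0.37  1.07  0.4   1.37 -1.09  1.76  2.88] zup 0.87
88.6 50 [612, -16, 125] 18
    [ 0.98  1.3  -1.24  1.58  0.36  0.96  1.62] zup 0.76
    [ 0.98  1.3  -1.24  1.58  0.36  0.96 -1.79] zup -0.76
    [ 0.98  1.3  -1.24  1.58  0.36  0.96 -2.07] zup -0.7
    [ 0.83  1.09 -0.82  1.58 -0.16  0.91  0.2 ] zup -0.13
88.6 50 [541, -28, 137] 11
    [ 1.02  1.11 -1.01  1.75  0.04  0.85  2.52]
[... 2805 characters left out ...]
7  1.83] zup 0.59
    [ 0.88  1.25 -1.24  1.51  0.48  1.12 -1.28] zup -0.6
    [ 0.78  1.09 -0.93  1.51  0.14  1.03  0.42] zup 0.15
    [ 0.47  0.92 -0.29  1.51 -0.45  1.08 -1.33] zup -0.58
99 40 [541, -28, 137] 15
    [ 0.73  0.9  -0.62  1.7  -0.2   0.95  0.55] zup 0.01
    [ 0.99  1.18 -1.24  1.69  0.45  1.04  0.93] zup 0.55
    [ 0.88  1.02 -0.94  1.69  0.12  0.95 -0.35] zup -0.35
    [ 0.36  0.82  0.01  1.71 -0.68  1.12  2.52] zup 0.64
99 40 [612, -110, 180] 19
    [ 0.94  1.16 -1.17  1.36  0.34  1.3  -0.57] zup -0.39
    [ 0.52  0.89 -0.16  1.37 -0.47  1.32  2.74] zup 0.59
    [ 0.96  1.19 -1.24  1.36  0.4   1.32 -2.18] zup -0.51
    [ 0.77  0.97 -0.67  1.36 -0.1   1.24 -1.91] zup -0.45
```

```bash
python3 - <<'E'
from fk import *
from h import st
s,R=st(); q=s['qpos'].copy(); tx=R[:,0]; 
th=np.radians(-16.4); tz0=R[:,2]; 
up=np.cross(tx,np.cross([0,0,1],tx)); up/=np.linalg.norm(up); print(up.round(3))
def run(W,n=25):
    q_=s['qpos'].copy(); p0=fk(q_)[0]; 
    for w in W:
        mj=0
        for k in range(1,n+1):
            P=p0+(np.array(w,float)-p0)*k/n
            qn,ep,eo,_=ik(P,tx,q_,tz=up,reg=2e-3); mj=max(mj,abs(qn-q_).max()); q_=qn
        p0=np.array(w,float); print(w,q_.round(2),'e',round(ep,1),round(eo,1),'maxstep',round(mj,2))
run([(300,200,900),(550,-100,600),(600,-200,350),(612,-110,180),(612,-16,125),(541,-28,137)])
run([(200,200,800),(450,0,600),(600,-200,350),(612,-110,180),(612,-16,125),(541,-28,137)])
E
```

```text
[0.011 0.449 0.894]
(300, 200, 900) [-1.35 -0.35  0.93  1.2  -0.7   1.58  0.95] e 0.0 0.0 maxstep 0.32
(550, -100, 600) [-1.08 -0.36  1.31  1.76 -0.66  1.19  1.67] e 135.6 27.8 maxstep 0.07
(600, -200, 350) [-0.99 -0.36  1.31  2.11 -0.63  0.76  1.84] e 240.8 42.0 maxstep 0.02
(612, -110, 180) [-1.16 -0.36  1.31  2.35 -0.72  0.44  1.89] e 300.4 42.1 maxstep 0.01
(612, -16, 125) [-1.33 -0.36  1.31  2.44 -0.86  0.3   1.95] e 317.4 39.6 maxstep 0.01
(541, -28, 137) [-1.24 -0.36  1.31  2.46 -0.82  0.42  2.01] e 281.9 36.2 maxstep 0.01
(200, 200, 800) [-0.14 -0.32  0.29  1.63 -1.05  1.81  1.4 ] e 0.0 0.0 maxstep 0.32
(450, 0, 600) [ 0.35  0.32  0.3   1.54 -0.99  1.97  2.15] e 0.0 0.0 maxstep 0.13
(600, -200, 350) [ 0.56  0.93  0.28  1.12 -0.98  1.97  2.4 ] e 0.0 0.0 maxstep 0.03
(612, -110, 180) [ 0.45  1.05  0.25  1.37 -1.01  1.68  2.63] e 0.0 0.0 maxstep 0.01
(612, -16, 125) [ 0.34  1.07  0.21  1.53 -1.09  1.51  2.71] e 0.0 0.0 maxstep 0.01
(541, -28, 137) [ 0.39  1.01  0.23  1.7  -1.04  1.49  2.84] e 0.0 0.0 maxstep 0.01
```

```bash
cat >> h.py <<'E'
def go(*W):
    s,R=show(); p=s['eef_pos']
    for w in W:
        d=np.array(w,float)-p; print(w,'tool shift',(R.T@d).round(1),'len',np.linalg.norm(d).round(0))
E
python3 -c "
from h import *
go((200,200,800))"
```

```text
t 4.53 pos [  -9.   256.3 1114.9] q [-1.1   -0.138 -0.242  0.184 -0.218  1.981 -0.311] F [-0.7 -0.4  0.1] w 84.7
R cols x [ 0.021  0.893 -0.449] y [-0.956  0.15   0.253] z [0.294 0.423 0.857] tilt 63.3 az 88.6
(200, 200, 800) tool shift [  95.5 -288.  -232.4] len 382.0
```

Emit:
{"fn": "apply_moves", "kwargs": {
  "targets": [
    [[10, -30, -24], 0, 85],
    [[10, -30, -24], 0, 85],
    [[10, -30, -24], 0, 85]
  ]
}}

```text
clock: 4.9
eef_pos: [23.4, 239.1, 1043.1]
tool_rot: [0.276, 0.492, 1.56]
force: [-1.7, 0.5, -0.6]
width: 85.1
```

```bash
python3 -c "
from h import *
go((200,200,800))"
```

```text
t 4.9 pos [  23.4  239.1 1043.1] q [-1.167 -0.372  0.067  0.772 -0.39   1.706 -0.081] F [-1.7  0.5 -0.6] w 85.1
R cols x [ 0.009  0.881 -0.473] y [-0.961  0.139  0.24 ] z [0.277 0.452 0.848] tilt 61.8 az 89.4
(200, 200, 800) tool shift [  82.  -233.4 -174.9] len 303.0
```

Emit:
{"fn": "apply_moves", "kwargs": {
  "targets": [
    [[10, -35, -22], -4, 85],
    [[10, -35, -22], -4, 85],
    [[10, -35, -22], -4, 85],
    [[10, -35, -22], -4, 85]
  ]
}}

```text
clock: 5.4
eef_pos: [117.5, 219.9, 941.3]
tool_rot: [0.038, 0.527, 1.547]
force: [0.5, 0.7, 0.9]
width: 85.1
```

```bash
python3 -c "
from h import *
go((200,200,800),(350,100,700))"
```

```text
t 5.4 pos [117.5 219.9 941.3] q [-0.493 -0.365  0.281  1.168 -0.939  1.815  0.801] F [0.5 0.7 0.9] w 85.1
R cols x [ 0.021  0.864 -0.503] y [-0.999  0.043  0.033] z [0.05  0.501 0.864] tilt 59.8 az 88.6
(200, 200, 800) tool shift [  55.5  -87.9 -127.9] len 165.0
(350, 100, 700) tool shift [  22.5 -245.2 -257. ] len 356.0
```

Emit:
{"fn": "apply_moves", "kwargs": {
  "targets": [
    [[5, -40, -30], 0, 60],
    [[5, -40, -30], 0, 60],
    [[5, -40, -30], 0, 60],
    [[0, -40, -40], 0, 60]
  ]
}}

```text
clock: 5.9
eef_pos: [274.1, 155.1, 816.0]
tool_rot: [0.026, 0.519, 1.533]
force: [1.1, 0.3, -0.6]
width: 59.9
```

```bash
python3 -c "
from h import *
go((450,0,600),(600,-200,350))"
```

```text
t 5.9 pos [274.1 155.1 816. ] q [-0.583 -0.224  0.701  1.446 -0.943  1.81   1.339] F [ 1.1  0.3 -0.6] w 59.9
R cols x [ 0.032  0.868 -0.496] y [-0.998  0.05   0.023] z [0.045 0.494 0.868] tilt 60.3 az 87.9
(450, 0, 600) tool shift [ -21.7 -188.4 -256.3] len 319.0
(600, -200, 350) tool shift [ -66.5 -353.9 -565.5] len 670.0
```

```bash
cat > sim.py <<'E'
from fk import *
from h import st
def sim(W,n=15):
    s,R=st(); q=s['qpos'].copy(); p0=s['eef_pos']; tx,tz=R[:,0],R[:,2]
    for w in W:
        mj=0
        for k in range(1,n+1):
            P=p0+(np.array(w,float)-p0)*k/n
            qn,ep,eo,_=ik(P,tx,q,tz=tz,reg=1e-2); mj=max(mj,abs(qn-q).max()); q=qn
        p0=np.array(w,float); print(w,q.round(2),'e',round(ep,1),round(eo,1),'maxstep',round(mj,2))
E
python3 - <<'E'
from sim import *
sim([(450,0,600),(600,-200,350),(612,-110,180),(612,-16,125),(541,-28,137)]);print()
sim([(450,-100,700),(600,-200,350),(612,-110,180),(612,-16,125),(541,-28,137)]);print()
sim([(250,-200,800),(450,-200,500),(600,-200,350),(612,-110,180),(612,-16,125),(541,-28,137)])
E
```

```text
(450, 0, 600) [ 0.5   0.29  0.08  1.53 -0.92  1.89  2.05] e 0.0 0.0 maxstep 1.28
(600, -200, 350) [ 0.63  0.88  0.09  1.14 -0.86  1.86  2.3 ] e 0.0 0.0 maxstep 0.05
(612, -110, 180) [ 0.53  1.01  0.07  1.39 -0.89  1.53  2.52] e 0.0 0.0 maxstep 0.02
(612, -16, 125) [ 0.43  1.03  0.02  1.55 -0.98  1.35  2.6 ] e 0.0 0.0 maxstep 0.01
(541, -28, 137) [ 0.49  0.96  0.04  1.72 -0.95  1.32  2.71] e 0.0 0.0 maxstep 0.01

(450, -100, 700) [ 1.13  0.47 -0.8   1.1  -0.73  1.97  1.64] e 0.0 0.0 maxstep 2.12
(600, -200, 350) [ 0.96  0.95 -0.67  1.13 -0.42  1.63  1.98] e 0.0 0.0 maxstep 0.04
(612, -110, 180) [ 0.89  1.09 -0.66  1.38 -0.4   1.27  2.13] e 0.0 0.0 maxstep 0.03
(612, -16, 125) [ 0.81  1.13 -0.68  1.54 -0.44  1.03  2.17] e 0.0 0.0 maxstep 0.02
(541, -28, 137) [ 0.92  1.07 -0.69  1.71 -0.44  0.98  2.24] e 0.0 0.0 maxstep 0.01

(250, -200, 800) [-0.73 -0.36  1.31  1.35 -0.71  1.97  1.61] e 94.7 17.3 maxstep 0.14
(450, -200, 500) [-0.83 -0.36  1.31  1.88 -0.56  1.29  1.85] e 151.0 27.8 maxstep 0.06
(600, -200, 350) [-1.01 -0.36  1.31  2.1  -0.57  0.75  1.79] e 233.4 40.5 maxstep 0.04
(612, -110, 180) [-1.18 -0.36  1.31  2.35 -0.64  0.43  1.81] e 293.8 40.6 maxstep 0.02
(612, -16, 125) [-1.35 -0.36  1.31  2.44 -0.75  0.28  1.83] e 311.2 38.2 maxstep 0.01
(541, -28, 137) [-1.25 -0.36  1.31  2.46 -0.75  0.39  1.93] e 274.5 34.9 maxstep 0.01
```

```bash
cat >> sim.py <<'E'
def jac(q):
    p,R=fk(q); J=np.zeros((6,7))
    for i in range(7):
        d=np.array(q,float); d[i]+=1e-5; p2,R2=fk(d)
        J[:3,i]=(p2-p)/1e-5/300; J[3:,i]=Ro.from_matrix(R2@R.T).as_rotvec()/1e-5
    return J
def dls(W,step=8,lam=.03,q=None,verbose=True,roll=0):
    s,R=st(); q=s['qpos'].copy() if q is None else np.array(q); 
    Rt=fk(q)[1]
    for w in W:
        w=np.array(w,float)
        for k in range(150):
            p,Rc=fk(q); d=w-p; n=np.linalg.norm(d)
            if n<.5: break
            d=d*min(1,step/n)
            for it in range(3):
                p2,R2=fk(q); e=np.r_[(p+d-p2)/300,Ro.from_matrix(Rt@R2.T).as_rotvec()]
                J=jac(q); act=np.ones(7,bool)
                for _ in range(3):
                    Ja=J*act; dq=Ja.T@np.linalg.solve(Ja@Ja.T+lam**2*np.eye(6),e)
                    bad=act&(((q+dq)<lo)|((q+dq)>hi))
                    if not bad.any(): break
                    act&=~bad
                q=np.clip(q+np.clip(dq,-.15,.15),lo,hi)
        p,Rc=fk(q); print(w,q.round(2),'e',np.linalg.norm(w-p).round(1),np.degrees(Ro.from_matrix(Rt@Rc.T).magnitude()).round(1))
    return q
E
python3 - <<'E'
from sim import *
T=[(600,-200,350),(612,-110,180),(612,-16,125),(541,-28,137)]
for V in([(450,0,600)],[(450,100,800)],[(500,200,700)],[(400,-100,800)],[(450,250,800),(500,100,700)],[(300,300,900),(500,200,700)]):
    dls(V+T);print()
E
```

```text
[450.   0. 600.] [ 0.27  0.31  0.4   1.53 -0.97  1.97  2.12] e 0.3 0.0
[ 600. -200.  350.] [ 0.51  0.91  0.37  1.15 -1.    1.97  2.4 ] e 0.0 0.0
[ 612. -110.  180.] [ 0.39  1.03  0.34  1.4  -1.04  1.68  2.62] e 0.0 0.0
[612. -16. 125.] [ 0.32  1.04  0.23  1.55 -1.09  1.47  2.68] e 0.0 0.0
[541. -28. 137.] [ 0.37  0.98  0.24  1.73 -1.05  1.44  2.8 ] e 0.0 0.0

[450. 100. 800.] [-0.84  0.01  1.27  1.41 -1.06  1.97  1.6 ] e 87.0 1.6
[ 600. -200.  350.] [ 0.52  0.9   0.35  1.15 -0.98  1.95  2.39] e 0.0 0.0
[ 612. -110.  180.] [ 0.4   1.03  0.31  1.4  -1.03  1.66  2.61] e 0.0 0.0
[612. -16. 125.] [ 0.32  1.04  0.22  1.55 -1.09  1.46  2.68] e 0.0 0.0
[541. -28. 137.] [ 0.37  0.98  0.24  1.73 -1.05  1.44  2.8 ] e 0.0 0.0

[500. 200. 700.] [-0.02  0.21  0.22  1.38 -1.09  1.71  1.64] e 0.0 0.0
[ 600. -200.  350.] [ 0.54  0.9   0.31  1.15 -0.96  1.94  2.38] e 0.0 0.0
[ 612. -110.  180.] [ 0.42  1.02  0.27  1.4  -1.01  1.64  2.6 ] e 0.0 0.0
[612. -16. 125.] [ 0.32  1.04  0.22  1.55 -1.09  1.46  2.68] e 0.0 0.0
[541. -28. 137.] [ 0.37  0.98  0.24  1.73 -1.05  1.44  2.8 ] e 0.0 0.0

[ 400. -100. 
[... 526 characters left out ...]
0.56  0.89  0.25  1.14 -0.93  1.91  2.36] e 0.0 0.0
[ 612. -110.  180.] [ 0.45  1.02  0.22  1.4  -0.97  1.61  2.57] e 0.0 0.0
[612. -16. 125.] [ 0.35  1.04  0.17  1.55 -1.06  1.43  2.66] e 0.0 0.0
[541. -28. 137.] [ 0.4   0.97  0.19  1.73 -1.02  1.41  2.78] e 0.0 0.0

[300. 300. 900.] [-0.65 -0.12  0.44  1.17 -0.96  1.64  1.  ] e 0.0 0.0
[500. 200. 700.] [-0.02  0.21  0.22  1.38 -1.09  1.71  1.64] e 0.0 0.0
[ 600. -200.  350.] [ 0.54  0.9   0.31  1.15 -0.96  1.94  2.38] e 0.0 0.0
[ 612. -110.  180.] [ 0.42  1.02  0.27  1.4  -1.01  1.64  2.6 ] e 0.0 0.0
[612. -16. 125.] [ 0.32  1.04  0.22  1.55 -1.09  1.46  2.68] e 0.0 0.0
[541. -28. 137.] [ 0.37  0.98  0.24  1.73 -1.05  1.44  2.8 ] e 0.0 0.0
```

```bash
python3 -c "
from h import *
go((450,250,800),(500,100,700))"
```

```text
t 5.9 pos [274.1 155.1 816. ] q [-0.583 -0.224  0.701  1.446 -0.943  1.81   1.339] F [ 1.1  0.3 -0.6] w 59.9
R cols x [ 0.032  0.868 -0.496] y [-0.998  0.05   0.023] z [0.045 0.494 0.868] tilt 60.3 az 87.9
(450, 250, 800) tool shift [  96.  -171.2   40.9] len 201.0
(500, 100, 700) tool shift [  17.1 -231.  -117.8] len 260.0
```

Emit:
{"fn": "apply_moves", "kwargs": {
  "targets": [
    [[20, -34, 8], 0, 60],
    [[20, -34, 8], 0, 60],
    [[20, -34, 8], 0, 60],
    [[20, -34, 8], 0, 60],
    [[20, -34, 8], 0, 60]
  ]
}}

```text
clock: 6.52
eef_pos: [434.2, 245.0, 800.4]
tool_rot: [0.018, 0.521, 1.525]
force: [-1.3, 3.8, 4.2]
width: 59.7
```

```bash
python3 -c "
from sim import *
from h import *
go((450,250,800),(500,100,700))
dls([(500,100,700),(600,-200,350),(612,-110,180),(612,-16,125),(541,-28,137)])"
```

```text
t 6.53 pos [434.2 245.  800.4] q [-0.222  0.089  0.342  1.272 -1.1    1.733  1.397] F [-1.3  3.8  4.2] w 59.7
R cols x [ 0.04   0.867 -0.498] y [-0.998  0.055  0.016] z [0.041 0.496 0.867] tilt 60.2 az 87.4
(450, 250, 800) tool shift [  5.1 -15.5   2.7] len 17.0
(500, 100, 700) tool shift [ -73.1  -75.3 -156.4] len 188.0
[500. 100. 700.] [ 0.18  0.26  0.24  1.31 -1.08  1.88  1.74] e 0.0 0.0
[ 600. -200.  350.] [ 0.55  0.89  0.28  1.15 -0.95  1.92  2.38] e 0.0 0.0
[ 612. -110.  180.] [ 0.44  1.02  0.25  1.4  -0.99  1.62  2.59] e 0.0 0.0
[612. -16. 125.] [ 0.33  1.04  0.2   1.56 -1.08  1.45  2.68] e 0.0 0.0
[541. -28. 137.] [ 0.38  0.97  0.22  1.73 -1.04  1.42  2.8 ] e 0.0 0.0
```

Emit:
{"fn": "apply_moves", "kwargs": {
  "targets": [
    [[-18, -19, -39], 0, 60],
    [[-18, -19, -39], 0, 60],
    [[-18, -19, -39], 0, 60],
    [[-18, -19, -39], 0, 60]
  ]
}}

```text
clock: 7.02
eef_pos: [503.5, 99.8, 699.8]
tool_rot: [0.009, 0.518, 1.525]
force: [0.9, -0.1, 0.8]
width: 60.0
```

```bash
python3 -c "
from h import *
go((600,-200,350))"
```

```text
t 7.03 pos [503.5  99.8 699.8] q [ 0.178  0.271  0.236  1.314 -1.084  1.879  1.753] F [ 0.9 -0.1  0.8] w 60.0
R cols x [ 0.04   0.868 -0.495] y [-0.999  0.05   0.008] z [0.031 0.494 0.869] tilt 60.3 az 87.4
(600, -200, 350) tool shift [ -83.1 -114.1 -449.1] len 471.0
```

Emit:
{"fn": "apply_moves", "kwargs": {
  "targets": [
    [[-9, -12, -50], 0, 60],
    [[-9, -12, -50], 0, 60],
    [[-9, -12, -50], 0, 50],
    [[-9, -12, -50], 0, 50],
    [[-9, -12, -50], 0, 50],
    [[-9, -12, -50], 0, 40],
    [[-9, -12, -50], 0, 40],
    [[-9, -12, -50], 0, 40],
    [[-9, -12, -50], 0, 40]
  ]
}}

```text
clock: 8.15
eef_pos: [601.1, -212.8, 343.0]
tool_rot: [-0.011, 0.527, 1.505]
force: [0.2, 0.1, -0.2]
width: 40.2
```

```bash
python3 -c "
from h import *
go((612,-130,200))
from cell import eyes
im,d=eyes.get_image('wrist'); cv2.imwrite('pics/w1.png',im)
im,d=eyes.get_image('scene'); cv2.imwrite('pics/s1.png',im)"
```

```text
t 8.15 pos [ 601.1 -212.8  343. ] q [ 0.567  0.903  0.274  1.149 -0.947  1.905  2.409] F [ 0.2  0.1 -0.2] w 40.2
R cols x [ 0.057  0.863 -0.503] y [-0.998  0.06  -0.01 ] z [0.022 0.502 0.864] tilt 59.8 az 86.2
(612, -130, 200) tool shift [143.9  -4.5 -81.8] len 166.0
```

View pics/w1.png

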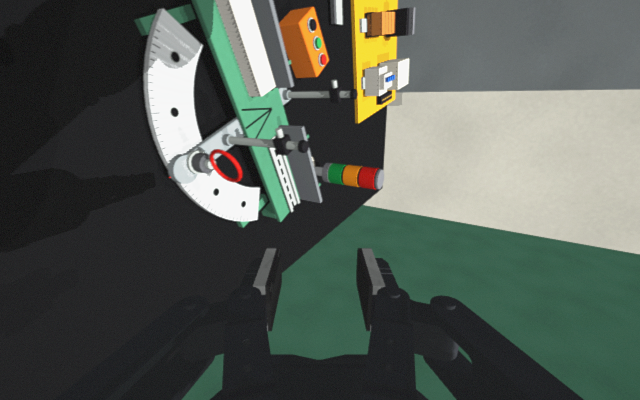

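View pics/s1.png

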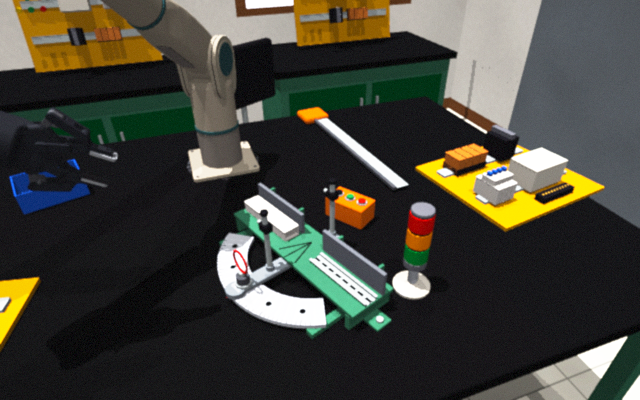

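```bash
python3 -c "
from h import *
go((607,-109,167.5))"
```

```text
t 8.25 pos [ 599.7 -215.   336.8] q [ 0.57   0.911  0.276  1.152 -0.945  1.902  2.408] F [-0.   0.7 -0.4] w 39.8
R cols x [ 0.056  0.863 -0.502] y [-0.998  0.065  0.001] z [0.033 0.5   0.865] tilt 59.9 az 86.3
(607, -109, 167.5) tool shift [176.8  -0.5 -93.2] len 200.0
```

Emit:
{"fn": "apply_moves", "kwargs": {
  "targets": [
    [[0, 0, -45], 0, 40],
    [[0, 0, -45], 0, 40],
    [[40, 0, 0], 0, 40],
    [[40, 0, 0], 0, 40],
    [[40, 0, 0], 0, 40],
    [[40, 0, 0], 0, 40],
    [[0, 0, 0], 0, 40],
    [[0, 0, 0], 0, 40]
  ]
}}

```text
clock: 9.25
eef_pos: [611.5, -119.8, 182.8]
tool_rot: [-0.019, 0.535, 1.495]
force: [0.4, -0.5, 0.4]
width: 39.8
```

```bash
python3 -c "
from h import *
go((609.6,-74.5,147.4))
from cell import eyes
import numpy as np
p=eyes.camera_params('wrist')
im,d=eyes.get_image('wrist'); cv2.imwrite('pics/w2.png',im); np.save('w2d.npy',d); np.savez('w2.npz',**p)
print(proj(p,(611.8,-44.8,95)),proj(p,(611.8,-44.8,119)))
hsv=cv2.cvtColor(im,cv2.COLOR_BGR2HSV); m=((hsv[...,0]<8)|(hsv[...,0]>172))&(hsv[...,1]>130)&(hsv[...,2]>60)
X=pts(p,d,m); c=np.median(X,0); print(c); X=X[np.linalg.norm(X-np.array([612,-45,95]),axis=1)<45]; print(len(X),X.mean(0),X.min(0),X.max(0))
"
```

```text
t 9.25 pos [ 611.5 -119.8  182.8] q [ 0.458  1.002  0.239  1.424 -0.991  1.59   2.628] F [ 0.4 -0.5  0.4] w 39.8
R cols x [ 0.065  0.858 -0.51 ] y [-0.998  0.066 -0.017] z [0.019 0.509 0.86 ] tilt 59.4 az 85.7
(609.6, -74.5, 147.4) tool shift [56.8  5.5 -7.4] len 58.0
(np.float64(275.37579116044446), np.float64(195.60263109186272)) (np.float64(298.16887230753036), np.float64(200.24072919323075))
[630.33558588 -35.73466018 115.43289906]
804 [608.69031927 -46.11798249  98.56188244] [586.89206913 -55.56905399  70.71709729] [636.30018611 -33.59958494 122.47130747]
```

View pics/w2.png

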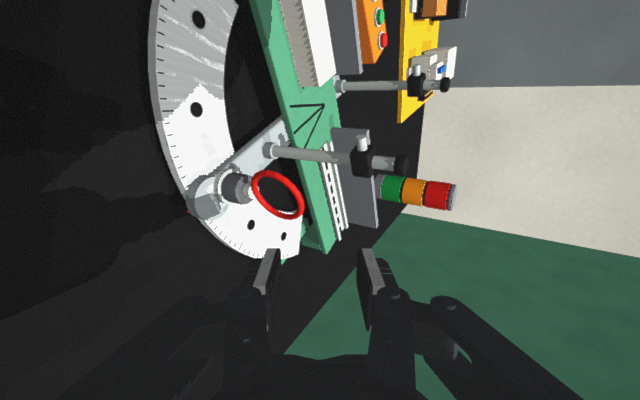

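Emit:
{"fn": "apply_moves", "kwargs": {
  "targets": [
    [[15, 6, -7], 0, 40],
    [[15, 0, 0], 0, 40],
    [[15, 0, 0], 0, 40],
    [[15, 0, 0], 0, 40],
    [[0, 0, 0], 0, 40],
    [[0, 0, 0], 0, 40]
  ]
}}

```text
clock: 10.05
eef_pos: [609.6, -69.7, 143.9]
tool_rot: [-0.021, 0.536, 1.492]
force: [-0.1, -0.2, 0.1]
width: 40.0
```

```bash
cat >> h.py <<'E'
def tgt(eye,back=22,above=12,w=40):
    s,R=st(); F=np.array(eye,float)+[0,0,above]; return F+back*R[:,0]+w/2*R[:,2]
E
python3 -c "
from h import *
go(tgt((611.8,-44.8,95)))
from cell import eyes
im,d=eyes.get_image('wrist'); cv2.imwrite('pics/w3.png',im)
"
```

```text
t 10.05 pos [609.6 -69.7 143.9] q [ 0.414  1.019  0.199  1.525 -1.029  1.474  2.686] F [-0.1 -0.2  0.1] w 40.0
R cols x [ 0.067  0.857 -0.51 ] y [-0.998  0.068 -0.018] z [0.019 0.51  0.86 ] tilt 59.3 az 85.5
[613.66142045 -15.73229848 112.96689552] tool shift [62.4  0.1  1. ] len 62.0
```

View pics/w3.png

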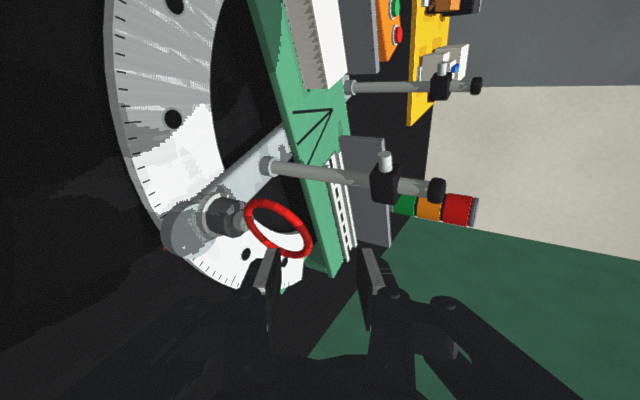

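Emit:
{"fn": "apply_moves", "kwargs": {
  "targets": [
    [[12, 0, 0], 0, 40],
    [[12, 0, 0], 0, 40],
    [[12, 0, 0], 0, 40],
    [[0, 0, 0], 0, 40]
  ]
}}

```text
clock: 10.6
eef_pos: [612.3, -36.8, 124.5]
tool_rot: [-0.022, 0.535, 1.492]
force: [-0.3, -0.1, -0.3]
width: 40.3
```

```bash
python3 -c "
from h import *
go(tgt((611.8,-44.8,95)))
from cell import eyes
im,d=eyes.get_image('wrist'); cv2.imwrite('pics/w4.png',im)
"
```

```text
t 10.6 pos [612.3 -36.8 124.5] q [ 0.392  1.029  0.155  1.57  -1.05   1.399  2.702] F [-0.3 -0.1 -0.3] w 40.3
R cols x [ 0.068  0.857 -0.51 ] y [-0.998  0.068 -0.019] z [0.019 0.51  0.86 ] tilt 59.3 az 85.5
[613.66262763 -15.73320171 112.97091746] tool shift [24.   0.2  0.9] len 24.0
```

View pics/w4.png

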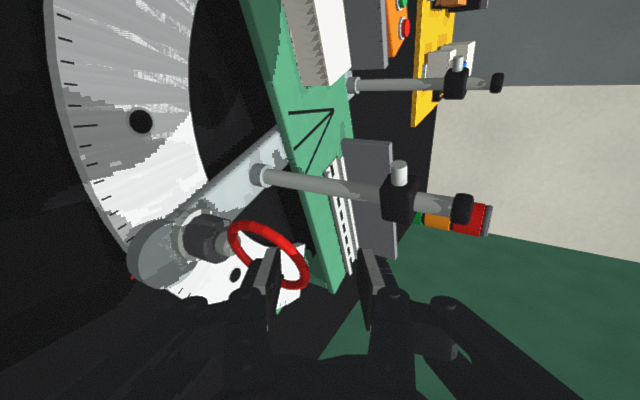

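Emit:
{"fn": "apply_moves", "kwargs": {
  "targets": [
    [[8, 0, 0], 0, 40],
    [[8, 0, 0], 0, 40],
    [[8, 0, 0], 0, 40],
    [[0, 0, 0], 0, 40]
  ]
}}

```text
clock: 11.15
eef_pos: [614.3, -16.2, 111.5]
tool_rot: [-0.023, 0.537, 1.49]
force: [-0.4, -0.2, -0.3]
width: 40.2
```

```bash
python3 -c "
from h import *
go(tgt((611.8,-44.8,95)))
from cell import eyes
im,d=eyes.get_image('wrist'); cv2.imwrite('pics/w5.png',im)
im,d=eyes.get_image('scene'); cv2.imwrite('pics/s5.png',cv2.resize(im[180:320,150:350],None,fx=4,fy=4))
"
```

```text
t 11.15 pos [614.3 -16.2 111.5] q [ 0.384  1.038  0.116  1.594 -1.061  1.345  2.71 ] F [-0.4 -0.2 -0.3] w 40.2
R cols x [ 0.069  0.856 -0.512] y [-0.997  0.069 -0.019] z [0.019 0.512 0.859] tilt 59.2 az 85.4
[613.69720198 -15.72625877 112.92606069] tool shift [-0.4  0.6  1.5] len 2.0
```

View pics/w5.png

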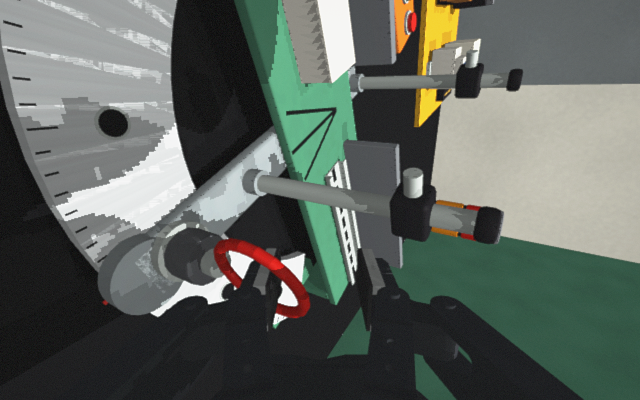

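View pics/s5.png

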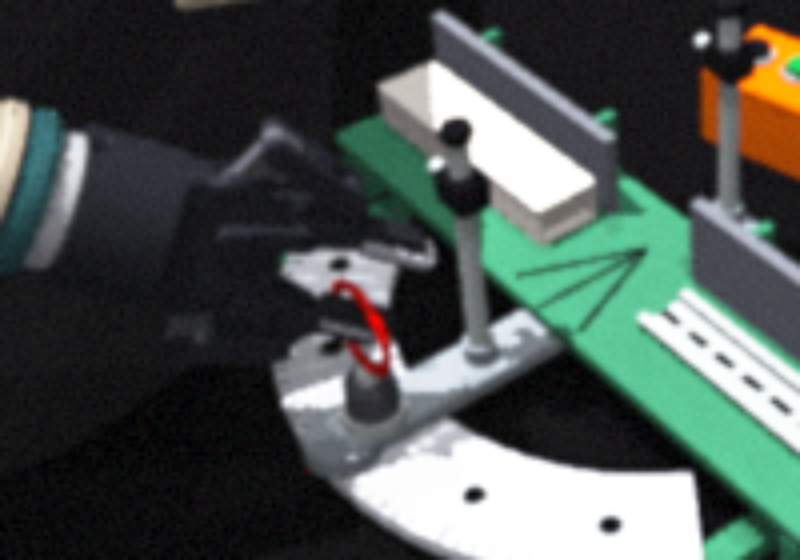

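Emit:
{"fn": "apply_moves", "kwargs": {
  "targets": [
    [[-1.5, 0, 2.6], 0, 40],
    [[-1.5, 0, 2.6], 0, 40],
    [[-1.5, 0, 2.6], 0, 40],
    [[0, 0, 0], 0, 40]
  ]
}}

```text
clock: 11.75
eef_pos: [615.1, -19.2, 119.4]
tool_rot: [-0.024, 0.544, 1.486]
force: [2.4, 1.1, -4.7]
width: 40.2
```

```bash
python3 -c "
from h import *
show()"
```

```text
t 11.75 pos [615.1 -19.2 119.4] q [ 0.383  1.023  0.122  1.595 -1.058  1.348  2.699] F [ 2.4  1.1 -4.7] w 40.2
R cols x [ 0.073  0.853 -0.517] y [-0.997  0.072 -0.021] z [0.02  0.517 0.856] tilt 58.8 az 85.1
```

Emit:
{"fn": "apply_moves", "kwargs": {
  "targets": [
    [[-1.2, 0, 2.8], 0, 40],
    [[-1.2, 0, 2.8], 0, 40],
    [[-1.2, 0, 2.8], 0, 40],
    [[-1.2, 0, 2.8], 0, 40]
  ]
}}

```text
clock: 12.25
eef_pos: [614.9, -19.1, 129.6]
tool_rot: [-0.023, 0.549, 1.484]
force: [1.9, 0.0, -8.4]
width: 40.0
```

```bash
cat >> h.py <<'E'
def ring(tag):
    from cell import eyes
    out={}
    for n in('scene','top'):
        p=eyes.camera_params(n); im,d=eyes.get_image(n); cv2.imwrite(f'pics/{n}_{tag}.png',im)
        hsv=cv2.cvtColor(im,cv2.COLOR_BGR2HSV); m=((hsv[...,0]<10)|(hsv[...,0]>170))&(hsv[...,1]>120)&(hsv[...,2]>60)
        X=pts(p,d,m); X=X[(np.abs(X[:,0]-575)<90)&(np.abs(X[:,1]+45)<45)&(X[:,2]>60)&(X[:,2]<150)]
        if len(X)<8: print(n,'few'); continue
        print(n,len(X),'mean',X.mean(0).round(1),'min',X.min(0).round(1),'max',X.max(0).round(1))
E
python3 -c "
from h import *
show(); ring('a')"
```

```text
t 12.25 pos [614.9 -19.1 129.6] q [ 0.38   1.004  0.126  1.6   -1.054  1.352  2.686] F [ 1.9  0.  -8.4] w 40.0
R cols x [ 0.074  0.85  -0.522] y [-0.997  0.074 -0.02 ] z [0.022 0.522 0.853] tilt 58.6 az 85.1
scene 115 mean [619.8 -44.4 111.8] min [595.8 -54.9  83.5] max [637.6 -35.7 134. ]
top 38 mean [599.  -48.3 112.2] min [587.  -53.7  84.1] max [633.2 -34.2 131.9]
```

```bash
python3 -c "
from h import *
s,R=st()
th=np.radians(-69.59)
e=lambda a:185*np.array([np.cos(th-np.radians(a)),np.sin(th-np.radians(a)),0])
for a in np.arange(0,22.5,2.5): print(a,(e(a+2.5)-e(a)).round(1),(R.T@(e(a+2.5)-e(a))).round(1))
print(R.T@[0,0,1])
"
```

```text
0.0 [-7.6 -2.6  0. ] [-2.8  7.4 -1.5]
2.5 [-7.7 -2.3  0. ] [-2.5  7.5 -1.4]
5.0 [-7.8 -2.   0. ] [-2.3  7.7 -1.2]
7.5 [-7.9 -1.6  0. ] [-2.   7.8 -1. ]
10.0 [-8.  -1.3  0. ] [-1.7  7.9 -0.8]
12.5 [-8.  -0.9  0. ] [-1.4  7.9 -0.7]
15.0 [-8.1 -0.6  0. ] [-1.1  8.  -0.5]
17.5 [-8.1 -0.2  0. ] [-0.8  8.  -0.3]
20.0 [-8.1  0.1  0. ] [-0.5  8.1 -0.1]
[-0.52155378 -0.02009996  0.85298162]
```

Emit:
{"fn": "apply_moves", "kwargs": {
  "targets": [
    [[-1.2, 0, 2.2], 0, 40],
    [[-2.8, 7.4, -1.4], 0, 40],
    [[-2.5, 7.5, -1.2], 0, 40],
    [[-2.3, 7.7, -1.0], 0, 40],
    [[0, 0, 0], 0, 40]
  ]
}}

```text
clock: 12.98
eef_pos: [588.9, -25.8, 132.5]
tool_rot: [-0.021, 0.548, 1.486]
force: [-0.3, -1.4, -7.6]
width: 40.1
```

```bash
python3 -c "
from h import *
show(); ring('b')"
```

```text
t 12.97 pos [588.9 -25.8 132.5] q [ 0.401  0.984  0.132  1.659 -1.042  1.347  2.729] F [-0.3 -1.4 -7.6] w 40.1
R cols x [ 0.072  0.85  -0.521] y [-0.997  0.074 -0.018] z [0.023 0.521 0.853] tilt 58.6 az 85.2
scene 104 mean [594.8 -52.8 114.7] min [569.4 -60.5  80.8] max [613.5 -46.5 135.2]
top 45 mean [575.7 -53.3 115. ] min [560.9 -57.8  87.8] max [608.7 -45.4 133. ]
```

```bash
python3 -c "
from h import *
a=cv2.imread('pics/scene_b.png')[180:320,150:350]; b=cv2.imread('pics/top_b.png')[90:290,300:460]
cv2.imwrite('pics/b1.png',cv2.resize(a,None,fx=3.5,fy=3.5)); cv2.imwrite('pics/b2.png',cv2.resize(b,None,fx=3,fy=3))"
```

```text
(no output)
```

View pics/b1.png

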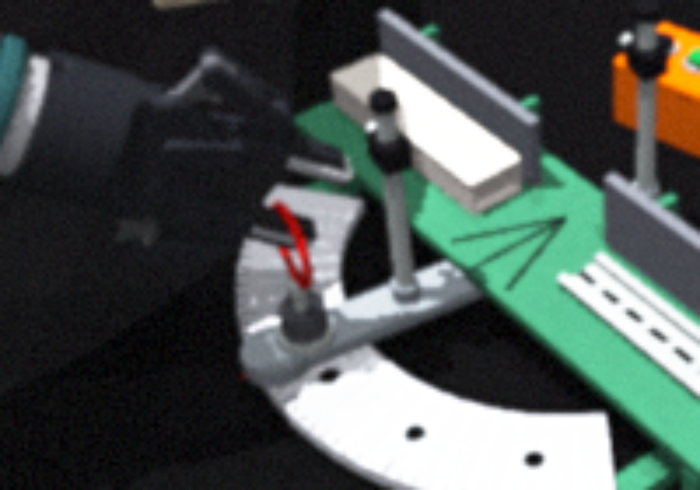

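View pics/b2.png

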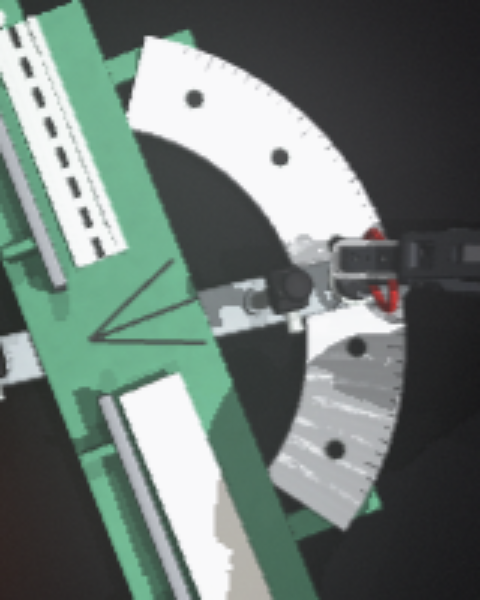

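Emit:
{"fn": "apply_moves", "kwargs": {
  "targets": [
    [[-2.1, 7.8, -0.8], 0, 40],
    [[-1.8, 7.9, -0.6], 0, 40],
    [[-1.5, 7.9, -0.5], 0, 40],
    [[-1.2, 8, -0.3], 0, 40],
    [[0, 0, 0], 0, 40]
  ]
}}

```text
clock: 13.7
eef_pos: [555.9, -30.3, 133.8]
tool_rot: [-0.023, 0.549, 1.485]
force: [-0.4, -0.4, -8.2]
width: 40.2
```

```bash
python3 -c "
from h import *
show(); ring('c')
for t in 'abc':
    pass
a=cv2.imread('pics/scene_c.png')[180:320,150:350]; b=cv2.imread('pics/top_c.png')[90:290,300:460]
cv2.imwrite('pics/c1.png',cv2.resize(a,None,fx=3.5,fy=3.5)); cv2.imwrite('pics/c2.png',cv2.resize(b,None,fx=3,fy=3))"
```

```text
t 13.7 pos [555.9 -30.3 133.8] q [ 0.426  0.96   0.137  1.738 -1.03   1.33   2.791] F [-0.4 -0.4 -8.2] w 40.2
R cols x [ 0.073  0.85  -0.522] y [-0.997  0.074 -0.02 ] z [0.022 0.521 0.853] tilt 58.6 az 85.1
scene 84 mean [563.7 -58.4 119.7] min [536.5 -61.9  85.7] max [580.5 -53.6 135.4]
top 41 mean [543.6 -55.6 117.5] min [527.8 -58.5  87.9] max [577.1 -52.6 132.6]
```

View pics/c1.png

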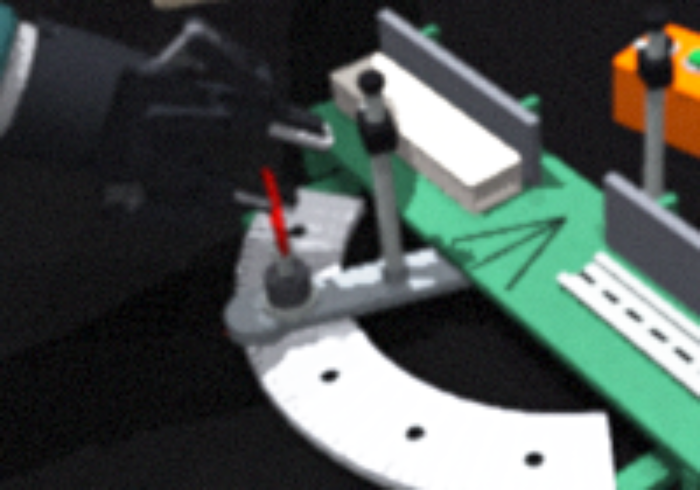

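View pics/c2.png

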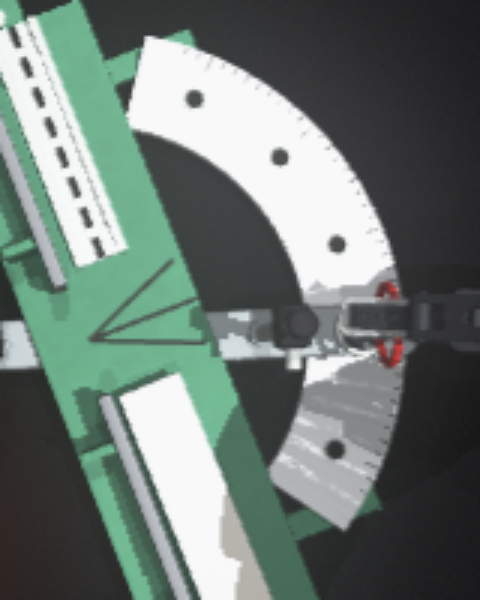

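```bash
cat >> h.py <<'E'
def ang(im,p,lift):
    hsv=cv2.cvtColor(im,cv2.COLOR_BGR2HSV); m=((hsv[...,0]<10)|(hsv[...,0]>170))&(hsv[...,1]>100)&(hsv[...,2]>50)
    b=np.zeros_like(m); b[140:250,400:445]=1; m&=b; v,u=np.nonzero(m)
    # end points (mean of extreme rows)
    a=[u[v<=v.min()+1].mean(),v.min()],[u[v>=v.max()-1].mean(),v.max()]
    A=[onplane(p,*x,95+lift) for x in a]; c=(A[0]+A[1])/2; d=A[1]-A[0]
    pv=np.array([547.3,128.55]); w=c[:2]-pv
    print('eye',c.round(1),'rad',np.linalg.norm(w).round(1),'len',np.linalg.norm(d).round(1),'ang by pos',(-69.59-np.degrees(np.arctan2(w[1],w[0]))).round(2),'ang by plane',(110.41-np.degrees(np.arctan2(d[1],d[0]))+90).round(1)%180)
E
python3 -c "
from h import *
p=dict(np.load('top0.npz'))
for n,l in(('top0',0),('top_b',13.5),('top_c',13.5)): ang(cv2.imread(f'pics/{n}.png'),p,l)
"
```

```text
eye [612.5 -46.   95. ] rad 186.3 len 50.3 ang by pos -0.08 ang by plane 2.6999999999999886
eye [586.5 -52.6 108.5] rad 185.3 len 51.1 ang by pos 8.2 ang by plane 11.199999999999989
eye [552.9 -56.8 108.5] rad 185.4 len 50.1 ang by pos 18.67 ang by plane 19.5
```

Emit:
{"fn": "apply_moves", "kwargs": {
  "targets": [
    [[-0.7, 5.5, -0.2], 0, 40],
    [[-0.4, 5.5, -0.1], 0, 40],
    [[0, 0, 0], 0, 40]
  ]
}}

```text
clock: 14.18
eef_pos: [545.4, -30.9, 133.8]
tool_rot: [-0.025, 0.55, 1.484]
force: [0.0, -0.7, -8.0]
width: 40.0
```

```bash
python3 -c "
from h import *
from cell import eyes
show(); p=eyes.camera_params('top'); im,d=eyes.get_image('top'); cv2.imwrite('pics/top_d.png',im); ang(im,p,13.5)"
```

```text
t 14.18 pos [545.4 -30.9 133.8] q [ 0.434  0.953  0.138  1.765 -1.028  1.322  2.813] F [ 0.  -0.7 -8. ] w 40.0
R cols x [ 0.074  0.85  -0.522] y [-0.997  0.074 -0.022] z [0.02  0.522 0.852] tilt 58.5 az 85.0
eye [542.7 -56.6 108.5] rad 185.2 len 51.9 ang by pos 21.82 ang by plane 22.8
```

Emit:
{"fn": "apply_moves", "kwargs": {
  "targets": [
    [[0.9, 0.5, -1.5], 0, 40],
    [[0.9, 0.5, -1.5], 0, 40],
    [[0, 0.5, 0], 0, 40]
  ]
}}

```text
clock: 14.6
eef_pos: [544.9, -30.9, 130.2]
tool_rot: [-0.027, 0.55, 1.482]
force: [1.5, -0.6, -6.8]
width: 39.8
```

```bash
python3 -c "
from h import *
from cell import eyes
show(); p=eyes.camera_params('top'); im,d=eyes.get_image('top'); cv2.imwrite('pics/top_e.png',im); ang(im,p,10)"
```

```text
t 14.6 pos [544.9 -30.9 130.2] q [ 0.436  0.958  0.135  1.767 -1.03   1.317  2.82 ] F [ 1.5 -0.6 -6.8] w 39.8
R cols x [ 0.076  0.849 -0.522] y [-0.997  0.074 -0.023] z [0.019 0.522 0.852] tilt 58.5 az 84.9
eye [541.9 -56.6 105. ] rad 185.2 len 50.3 ang by pos 22.08 ang by plane 23.3
```

Emit:
{"fn": "apply_moves", "kwargs": {
  "targets": [
    [[0.5, 0.7, -1.0], 0, 40],
    [[0.5, 0.7, -1.0], 0, 40],
    [[0, 0.7, 0], 0, 40]
  ]
}}

```text
clock: 15.02
eef_pos: [543.1, -30.8, 128.2]
tool_rot: [-0.028, 0.549, 1.481]
force: [2.1, -0.8, -6.9]
width: 40.0
```

```bash
python3 -c "
from h import *
from cell import eyes
show(); p=eyes.camera_params('top'); im,d=eyes.get_image('top'); cv2.imwrite('pics/top_f.png',im); ang(im,p,10)"
```

```text
t 15.03 pos [543.1 -30.8 128.2] q [ 0.439  0.96   0.133  1.771 -1.03   1.312  2.827] F [ 2.1 -0.8 -6.9] w 40.0
R cols x [ 0.076  0.85  -0.522] y [-0.997  0.074 -0.024] z [0.018 0.522 0.853] tilt 58.5 az 84.9
eye [540.  -56.4 105. ] rad 185.1 len 50.3 ang by pos 22.66 ang by plane 23.7
```

Emit:
{"fn": "apply_moves", "kwargs": {
  "targets": [
    [[1.0, 0, -1.7], 0, 40],
    [[1.0, 0, -1.7], 0, 40],
    [[0, 0, 0], 0, 40]
  ]
}}

```text
clock: 15.45
eef_pos: [543.0, -30.9, 124.4]
tool_rot: [-0.028, 0.548, 1.482]
force: [1.7, -1.3, -6.7]
width: 40.4
```

```bash
python3 -c "
from h import *
show(); ring('g'); ang(cv2.imread('pics/top_g.png'),dict(np.load('top0.npz')),6)"
```

```text
t 15.45 pos [543.  -30.9 124.4] q [ 0.441  0.966  0.131  1.771 -1.031  1.309  2.831] F [ 1.7 -1.3 -6.7] w 40.4
R cols x [ 0.076  0.85  -0.521] y [-0.997  0.074 -0.024] z [0.018 0.522 0.853] tilt 58.6 az 84.9
scene 75 mean [552.6 -59.1 112.8] min [524.4 -62.7  74.7] max [569.  -54.1 126. ]
top 38 mean [534.2 -55.  108.6] min [515.  -57.6  77.6] max [564.9 -52.1 121.8]
eye [540.2 -56.5 101. ] rad 185.2 len 50.6 ang by pos 22.62 ang by plane 23.7
```

Emit:
{"fn": "apply_moves", "kwargs": {
  "targets": [
    [[1.0, 0, -1.7], 0, 40],
    [[1.0, 0, -1.7], 0, 40],
    [[1.0, 0, -1.7], 0, 40],
    [[1.0, 0, -1.7], 0, 40],
    [[0, 0, 0], 0, 40]
  ]
}}

```text
clock: 16.18
eef_pos: [542.5, -27.9, 119.7]
tool_rot: [-0.028, 0.539, 1.485]
force: [0.4, -0.2, -0.2]
width: 39.9
```

```bash
python3 -c "
from h import *
show(); ring('h'); ang(cv2.imread('pics/top_h.png'),dict(np.load('top0.npz')),0)"
```

```text
t 16.18 pos [542.5 -27.9 119.7] q [ 0.444  0.978  0.122  1.77  -1.033  1.307  2.839] F [ 0.4 -0.2 -0.2] w 39.9
R cols x [ 0.073  0.855 -0.513] y [-0.997  0.071 -0.024] z [0.016 0.514 0.858] tilt 59.1 az 85.1
scene 72 mean [553.  -59.  110.1] min [525.3 -62.4  73.3] max [568.  -54.2 123.6]
top 44 mean [536.1 -55.1 106.5] min [514.9 -58.6  75.5] max [565.2 -52.4 121. ]
eye [540.3 -57.2  95. ] rad 185.9 len 50.9 ang by pos 22.57 ang by plane 23.1
```

```bash
python3 -c "
from h import *
go(tgt((540.5,-56.3,95),22,12))"
```

```text
t 16.27 pos [542.6 -28.1 119.7] q [ 0.444  0.978  0.122  1.77  -1.033  1.306  2.839] F [ 0.7 -0.  -0.1] w 39.8
R cols x [ 0.073  0.855 -0.514] y [-0.997  0.071 -0.025] z [0.015 0.514 0.857] tilt 59.1 az 85.1
[542.42364422 -27.2111985  112.84304888] tool shift [ 4.3  0.4 -5.4] len 7.0
```

Emit:
{"fn": "apply_moves", "kwargs": {
  "targets": [
    [[1, 0, -2], 0, 40],
    [[1, 0, -2], 0, 40],
    [[0, 0, 0], 0, 40],
    [[-12, 0, 0], 0, 40],
    [[0, 0, 0], 0, 40]
  ]
}}

```text
clock: 16.9
eef_pos: [541.8, -39.7, 121.6]
tool_rot: [-0.029, 0.54, 1.485]
force: [-0.5, 0.2, -0.0]
width: 39.8
```

```bash
python3 -c "
from h import *
go(tgt((540.5,-56.3,95),22,12)); ring('i')
from cell import eyes
im,d=eyes.get_image('wrist'); cv2.imwrite('pics/wi.png',im)"
```

```text
t 16.9 pos [541.8 -39.7 121.6] q [ 0.458  0.979  0.127  1.754 -1.017  1.322  2.834] F [-0.5  0.2 -0. ] w 39.8
R cols x [ 0.074  0.855 -0.514] y [-0.997  0.071 -0.025] z [0.015 0.514 0.857] tilt 59.1 az 85.1
[542.43021837 -27.2115095  112.84242905] tool shift [15.2  0.5 -1.1] len 15.0
scene 70 mean [553.1 -59.3 109.5] min [514.1 -62.6  73.3] max [569.  -55.  124.5]
top 42 mean [536.9 -55.  107.4] min [514.9 -58.8  75. ] max [563.3 -51.8 119.9]
```

View pics/wi.png

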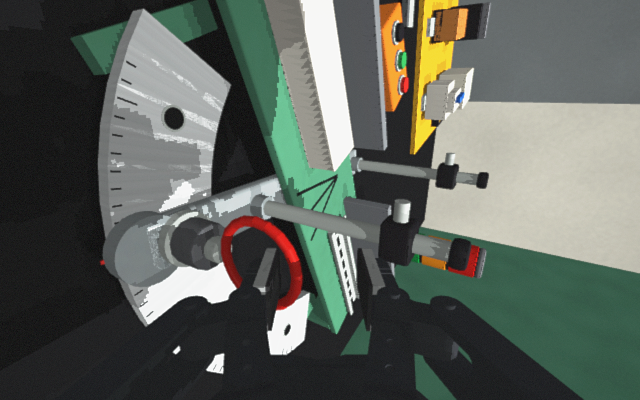

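Finger is inside the ring at about (265,275), clear of it; the ring head sits on the housing. Backing out along the tool axis.

Emit:
{"fn": "apply_moves", "kwargs": {
  "targets": [
    [[-15, 0, 0], 0, 40],
    [[-20, 0, 0], 0, 40],
    [[-30, 0, 0], 0, 40],
    [[-40, 0, 0], 0, 40],
    [[-40, 0, 0], 0, 40],
    [[-30, 0, 0], 0, 40],
    [[0, 0, 0], 0, 40]
  ]
}}

```text
clock: 17.92
eef_pos: [526.6, -199.9, 217.1]
tool_rot: [-0.027, 0.544, 1.484]
force: [-0.6, -0.2, 0.0]
width: 40.0
```

```bash
python3 -c "
from h import *
show(); ring('j'); ang(cv2.imread('pics/top_j.png'),dict(np.load('top0.npz')),0)
a=cv2.imread('pics/scene_j.png'); cv2.imwrite('pics/j1.png',cv2.resize(a[150:330,180:420],None,fx=3,fy=3))
# compare loose objects between first and now
for n in('scene','top'):
    d=cv2.absdiff(cv2.imread(f'pics/{n}0.png'),cv2.imread(f'pics/{n}_j.png')).max(2); 
    for nm,b in(dict(scene=dict(box=(325,185,377,225),tower=(390,200,435,300)),top=dict(box=(225,230,290,300),tower=(205,88,270,150),rail=(295,90,345,180),trunk=(335,210,396,306)))[n]).items(): print(n,nm,(d[b[1]:b[3],b[0]:b[2]]>60).mean().round(3))
"
```

```text
t 17.93 pos [ 526.6 -199.9  217.1] q [ 0.632  0.928  0.209  1.473 -0.846  1.642  2.691] F [-0.6 -0.2  0. ] w 40.0
R cols x [ 0.074  0.852 -0.518] y [-0.997  0.073 -0.023] z [0.018 0.518 0.855] tilt 58.8 az 85.0
scene 56 mean [552.4 -59.  111.6] min [516.1 -61.5  79.9] max [568.9 -55.5 124. ]
top 95 mean [539.5 -55.3 100.5] min [514.9 -58.6  70.5] max [563.2 -52.7 123.2]
eye [539.4 -57.8  95. ] rad 186.5 len 49.1 ang by pos 22.85 ang by plane 24.2
scene box 0.208
scene tower 0.0
top box 0.0
top tower 0.0
top rail 0.0
top trunk 0.012
```

View pics/j1.png

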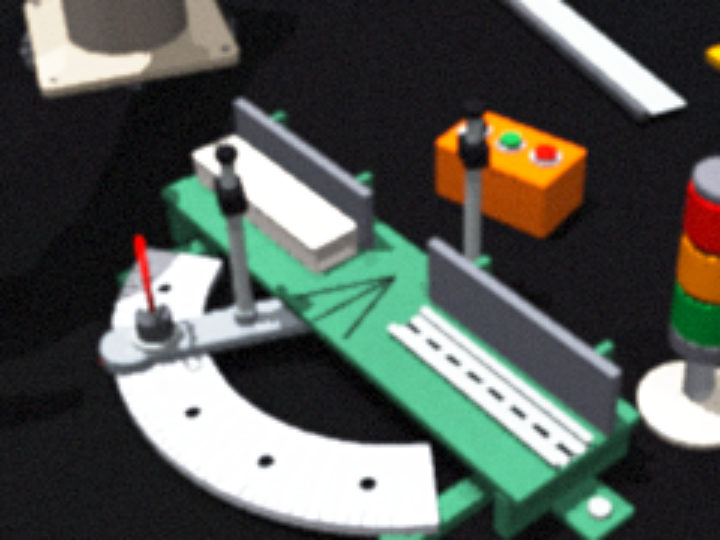

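```bash
python3 -c "
from cell import ctrl
print(ctrl.finish_job())"
```

```text
the job is handed in; nothing more can be done
None
```

The swing arm now stands at the first hole on the trunking's side with the index pin down in it. I handed the job in at about 18 s of the 48 s allowed; no verdict is reported.

**What I did**
- **Side:** the trunking lies in the mitre box's +y half, so the arm had to swing positive.
- **Tilting the tool:** the moves offer no turn that tilts the tool. I drove it to the edge of its reach, where it tilted to about 60° from straight down, and then carried that tilt to the front of the ring.
- **Hooking and lifting:** I passed the lower fingertip through the ring with the jaws held 40 mm apart, so nothing was pinched. I lifted the pin about 13 mm; the measured force stayed below about 9 N.
- **Swinging and dropping:** I swung the arm about 22.5°, lowered the pin into the hole, and backed straight out.

**Last checks**
- **Arm angle:** the top camera, by the ring's position, gave 22.6° just after the drop and 22.85° after I backed out. The target is 22.5° within 1.1°. The coarser reading from the ring's plane gave 24.2°, but it also read about 2.7° high at the start.
- **Pin:** the top of the ring read 124.0 mm high in the scene camera (123.0 at the start) and 123.2 mm in the top camera (125.9 at the start). A pin riding on the plate would stand about 10 mm higher. The load on the finger had also fallen to zero.
- **Other objects:** the trunking, DIN rail, signal tower and button box showed no movement between the first and last top views. The scene view differed at the button box only because the rear post now stands in front of it.
- **Hand:** it ended about 160 mm clear of the ring with no contact force.

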